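Right the fallen filter modules and probe their test points

TASK

The filter modules have been knocked over: stand every one that is there upright on the bench. Then take the probe from its rest and press its sprung pin for a moment, gently, onto the reference pad on the aluminium block and after that onto the test pad on top of each module, in the order red, yellow, white (all standing). Finally hang the probe back in its rest, with every module left standing, and leave the receiver box, mouse and screwdriver where they are.

Things in the scene. Friction and masses are not known exactly. Their poses are not given: they have to be found in the camera images.
- red_mid (a point): Centre of the red-capped filter module: a loose box 54 mm (its x) by 50 mm (its y) by 90 mm tall (its z), 0.25 to 0.5 kg, with a heavy dark steel base (centre of mass 25 mm above its underside); the point is 45 mm above its underside. Its z runs from base to red top: upright means z up. It starts fallen, lying on its +x face. Sockets stand out 9 mm from its -x face. None if it is not there today.
- red_pad (a point): Test point of the red module: a round brass pad, 18 mm across in a black ring, at the centre of its top face (flush within 1 mm), 45 mm along z from red_mid. None if absent.
- yellow_mid (a point): Centre of the yellow-capped filter module: a loose box 54 mm (its x) by 50 mm (its y) by 90 mm tall (its z), 0.25 to 0.5 kg, with a heavy dark steel base (centre of mass 25 mm above its underside); the point is 45 mm above its underside. Its z runs from base to yellow top: upright means z up. It starts fallen, lying on its +x face. Sockets stand out 9 mm from its -x face. None if it is not there today.
- yellow_pad (a point): Test point of the yellow module: a round brass pad, 18 mm across in a black ring, at the centre of its top face (flush within 1 mm), 45 mm along z from yellow_mid. None if absent.
- white_mid (a point): Centre of the white-capped filter module: a loose box 54 mm (its x) by 50 mm (its y) by 90 mm tall (its z), 0.25 to 0.5 kg, with a heavy dark steel base (centre of mass 25 mm above its underside); the point is 45 mm above its underside. Its z runs from base to white top: upright means z up. It starts fallen, lying on its +x face. Sockets stand out 9 mm from its -x face. None if it is not there today.
- white_pad (a point): Test point of the white module: a round brass pad, 18 mm across in a black ring, at the centre of its top face (flush within 1 mm), 45 mm along z from white_mid. None if absent.
- ref_pad (a point): Reference test point: a brass pad 18 mm across in a green ring at the centre of the top of an aluminium block 90 x 70 mm, 40 mm high, fixed to the bench; z up.
- probe_grip (a point): Middle of the probe's handle, a black square bar 24 x 24 mm, 60 mm long, with an orange band; loose, 0.15 kg. Its z axis runs from tip to handle end; x and y are square to the handle's flats. Directly below the handle are an orange collar 44 mm across, 6 mm thick, then a shaft 18 mm thick, 60 mm long, then the brass pin. At the start it hangs upright in the rest.
- probe_collar (a point): Centre of the underside of the probe's orange collar, 38 mm below probe_grip on the probe's axis.
- probe_tip (a point): Lowest point of the probe's sprung brass pin (6 mm thick, round end, sticks out 19 mm from the shaft when free), on the probe's axis, 117 mm below probe_grip when the pin is free.
- pin (a joint): How far the probe's sprung pin is pressed in: 0 m free to 0.010 m fully in; it yields at about 0.8 N and takes about 0.2 N more per mm.
- rest_seat (a point): Where the centre of the collar's underside lies when the probe hangs in its rest, a fixed aluminium fork of two level prongs, tops 110 mm above the bench, 28 mm gap. This point is midway between them at their tops. Its x axis runs along the prongs: open at -x (42 mm off), closed by a post 42 mm off at +x, no higher. Nothing above: the probe lifts straight out and lowers straight in.
- receiver: Bystander: flat black receiver box 100 x 140 x 34 mm, origin under its centre. Leave it alone.
- mouse: Bystander: black computer mouse, 105 x 60 x 34 mm, origin under its centre. Leave it alone.
- screwdriver: Bystander: yellow-handled screwdriver, 180 mm long, lying on the bench, origin under its middle. Leave it alone.
Things that resemble listed ones, but are neither listed nor needed, are in the scene too. Leave any brown or turquoise look-alike of the part that bears red_mid alone.

How it is judged (in metres and radians):
On the way, in this order (a step that is already met when the one before it is completed fails the run):
1. every module there stands upright on the bench, let go (angle between each of red_mid, yellow_mid, white_mid's own z axis and vertical below 0.1 rad and height (world z) of each of red_mid, yellow_mid, white_mid below 0.052 m and linear speed of each of red, yellow, white below 0.02 m/s and contact force between each of red, yellow, white and the fingers below 0.05 N), for 0.3 s.
2. the held probe's pin is pressed onto the reference pad (distance between probe_tip and ref_pad below 0.01 m and contact force between probe and refblock above 0.6 N), for 0.2 s.
3. the probe's pin is pressed onto the pad of the upright red module (distance between probe_tip and red_pad below 0.01 m and contact force between probe and red above 0.6 N and angle between red_mid's own z axis and vertical below 0.1 rad), for 0.2 s.
4. the probe's pin is pressed onto the pad of the upright yellow module (distance between probe_tip and yellow_pad below 0.01 m and contact force between probe and yellow above 0.6 N and angle between yellow_mid's own z axis and vertical below 0.1 rad), for 0.2 s.
5. the probe's pin is pressed onto the pad of the upright white module (distance between probe_tip and white_pad below 0.01 m and contact force between probe and white above 0.6 N and angle between white_mid's own z axis and vertical below 0.1 rad), for 0.2 s.
At the end, for the whole second after the job is handed in: Every module present stands on the bench within 0.1 rad of upright, the probe hangs in its rest within 0.12 rad of upright with its collar within 15 mm of the seat, all at rest. Touches: tip within 10 mm of the pad centre, pressed with 0.6 to 20 N for 0.2 s (angle between each of red_mid, yellow_mid, white_mid's own z axis and vertical below 0.1 rad and height (world z) of each of red_mid, yellow_mid, white_mid below 0.052 m and linear speed of each of red, yellow, white, probe below 0.02 m/s and distance between probe_collar and rest_seat below 0.015 m and angle between probe_grip's own z axis and vertical below 0.12 rad); the robot touches nothing.
It fails at once if the receiver is shifted by more than 3 cm (distance of receiver from where it was at the start of the episode above 0.03 m).
It fails at once if the mouse is shifted by more than 3 cm (distance of mouse from where it was at the start of the episode above 0.03 m).
It fails at once if the screwdriver is shifted by more than 3 cm (distance of screwdriver from where it was at the start of the episode above 0.03 m).
It fails at once if the probe is pushed hard (over 20 N) onto a module or the reference block (contact force between probe and red above 20 N or contact force between probe and yellow above 20 N or contact force between probe and white above 20 N or contact force between probe and refblock above 20 N).
Of red, yellow, white only 2 to 3 are there at a start; the rules pass over those that are not, and their reading is None.
At some moment in a run one of red, yellow, white may be knocked a few centimetres aside while the robot is not near it.
It also fails if it takes over 210 s, if anything falls off the work surface, if the arm or the gripper's body presses on something with over 40 N, if the wrist force passes 120 N, or if a joint passes its speed limit or range.

ROBOT

A 7-joint arm with a two-finger parallel gripper is mounted at the origin on the work surface. World frame = base frame: x ahead of the robot, y to its left, z up, the work surface at z = 0. Lengths are in m, angles in degrees, forces in N, time in s.
With the tool pointing down it reaches from about 0.4 to 0.9 m from the base axis. Payload 5.6 kg.
Tool frame: the origin (TCP) lies midway between the tips of the shut fingers; the grasp point (between the pads) lies 19 mm behind it; z points along the fingers, x is the direction in which the jaws open and shut, and the axes are right-handed (so a half turn about z gives the same grasp; the last joint's range is limited). The gripper opens to 92 mm and grips with 3 to 60 N. Pads are 20 mm wide; open, the fingers measure 128 mm over their backs; the gripper's body (75 mm by 189 mm) begins 69 mm behind the grasp point.
Start: joints at [71.448, 26.786, -0.665, 91.828, 0.344, 61.387, -3.226], TCP at [0.18, -0.625, 0.215] pointing down, gripper open.
Joint ranges: [-144.91, 144.91], [-17.63, 115.5], [-89.93, 88.59], [15.96, 139.68], [-74.01, 254.01], [8.47, 105.57], [-167.45, 167.45]. Speed limits (degrees/s): [147.25, 147.25, 180, 180, 180, 180, 180].

INTERFACE

Orientations are given as [roll, pitch, yaw] about the fixed x, y, z axes, in that order (R = Rz(yaw) Ry(pitch) Rx(roll)).
In Python, from station import manip, imaging gives the robot as it stands. The module is installed in compiled form; this text tells all that it offers.
- The arm moves only by the tool move_arm, never from a script. Its argument "steps" is a list of rows, each a list of 3 entries, a list of its own where there are three numbers: the opening, from 0 (shut) to 1 (fully open), then the shift along the world's x, y, z in mm, then the turn about the world's z in degrees. A call has exactly 10 rows; each row shifts and turns the commanded pose from where the row before left it; what a row does not reach is not made up. A row lasts 1/10 s, in which the tool goes at most 50 mm and 8.59 degrees, less where a joint would pass 70% of its speed; a pose out of reach is approached as far as the arm can. A call with a gripper value outside its range is refused whole. The fingers move at their own pace and stop on an object; "force" is the grip in N (left out, the last holds). Time passes only in rows, so rows that do not move let the fingers close, or fill a call up. It gives the time, the measured TCP pose, the force and the opening at its end, in the units of the state.
- manip.read_state(): the state, without advancing time (a new reading comes with each control period).
- imaging.grab_frame(name): name is "side" or "top"; returns a dict with "pixels" (480x640x3 uint8, blue, green, red), "z_map" (480x640 float32, m along the optical axis (not along the pixel's ray), 0 where there is no reading), "fx", "fy", "cx", "cy" (pixels), "R" (3x3) and "t" (3): a world point X has camera coordinates R X + t. Camera axes: x right, y down, z forward; pixel columns grow to the right and rows downward; lengths in m; the calibration is good to about 2 mm. A picture is of the moment at which its call begins.
- manip.hand_in(): hands the job in, once; it reports no verdict.
Trained networks look in the newest picture that a camera, given by its name, has taken for a name from the list of things; names that differ only in an ending like _2 or _b are one class to them, and where a whole thing is asked for, a point or a joint stands for the part that bears it (a point fixed in the world has none). Each returns a list of dicts, best first, with "score" (0 to 1); they miss things now and then, are a little off and sometimes report something else, mostly with a low value. They report only what shows in the picture. A call takes as long as a camera call. They do not tell look-alikes from the thing itself.
- imaging.boxes_of(query, camera): "bbox" ([centre column, centre row, width, height] in pixels, round what is visible of it).
- imaging.outline_of(query, camera): "pixels" (480x640 bool, what is visible of it) and "bbox" ([centre column, centre row, width, height] in pixels, round what is visible of it).
- imaging.pinpoint(query, camera): "at" ([column, row] in pixels: a listed point, or the origin of a listed thing).
The state is a dict: "time_s": time; "joint_pos": joint angles; "qvel": joint speeds; "effort": joint torques, N m; "tool_pos": TCP position; "tool_rot": TCP orientation; "wrist_force": force on the tool from outside, world axes, zero at the start; "torque": the same for the moment, N m; "grip_width": finger opening in m.
Only numpy, scipy, OpenCV 4.12 (cv2) and the standard library are available. Lean on these libraries where they do the work, as an engineer would, in place of code of your own. Each camera call takes 0.05 s, during which the arm holds its last target. There are 200 camera calls.

## Working session

There is one attempt and no reset: what is moved stays moved. The work goes in short steps, Python scripts to look and compute and a tool call to move; the robot and the scene stay as the last step left them, time stands still between calls to the robot, and variables do not carry over. Pictures are saved under pics/ and viewed, about 12 in all and at most 16, crops included, and the job is handed in when it is done.

Besides the shell and the picture viewer there is one more tool, called after ">>>" as name(argument=value, ...) on one line, values as JSON. move_arm: Moves the arm, as the interface text tells. Its arguments: {"type":"object","properties":{"steps":{"type":"array"},"force":{"type":"number"}},"required":["steps"]}

```bash
mkdir -p pics; cat > h.py <<'E'
import numpy as np, cv2
from station import manip, imaging
def world(f,u,v,z=None):
    d=z if z else f["z_map"][int(round(v)),int(round(u))]
    c=np.array([(u-f["cx"])/f["fx"]*d,(v-f["cy"])/f["fy"]*d,d])
    return f["R"].T@(c-f["t"])
def cloud(f):
    v,u=np.mgrid[:480,:640]; d=f["z_map"]
    c=np.stack([(u-f["cx"])/f["fx"]*d,(v-f["cy"])/f["fy"]*d,d],-1)
    return (c-f["t"])@f["R"]
def proj(f,X):
    c=f["R"]@np.array(X)+f["t"]; return c[:2]/c[2]*[f["fx"],f["fy"]]+[f["cx"],f["cy"]]
E
python3 - <<'E'
from h import *
print(manip.read_state())
for c in("top","side"):
    f=imaging.grab_frame(c); cv2.imwrite(f"pics/{c}1.png",f["pixels"]); print(c,f["fx"],-f["R"].T@f["t"],f["R"])
    np.save(f"{c}1.npy",cloud(f))
E
```

```text
{'time_s': 0.0, 'joint_pos': array([71.44744554, 26.8361578 , -0.66524609, 91.87928462,  0.3432425 ,
       61.38681733, -3.22588775]), 'qvel': array([-0.06216297,  0.0217868 ,  0.01869233, -0.00433166, -0.00110591,
       -0.05227311,  0.03787927]), 'effort': array([-1.81900423e-04, -5.20570600e+01, -1.19092700e-02, -2.43748873e+01,
       -5.65759919e-02,  1.71940459e-02,  1.38659680e-04]), 'tool_pos': array([ 0.17991415, -0.62400831,  0.21365039]), 'tool_rot': array([ 1.79993638e+02,  1.00073451e-01, -7.39148289e+01]), 'wrist_force': array([0.25668859, 0.58255709, 0.63842677]), 'torque': array([ 0.0119932 , -0.01504832,  0.02991339]), 'grip_width': 0.09187982967159765}
top 524.1456989078014 [0.40544293 0.01721156 1.30649874] [[-1.78356082e-02 -9.99840923e-01 -1.43012576e-04]
 [-9.83457432e-01  1.75691393e-02 -1.80285341e-01]
 [ 1.80259175e-01 -3.07485193e-03 -9.83614343e-01]]
side 608.6973258067192 [0.47383848 1.07464307 1.27471742] [[-0.99520113 -0.09661983 -0.0154702 ]
 [-0.06053932  0.73218799 -0.67840676]
 [ 0.07687464 -0.67421462 -0.73452361]]
```

View pics/top1.png

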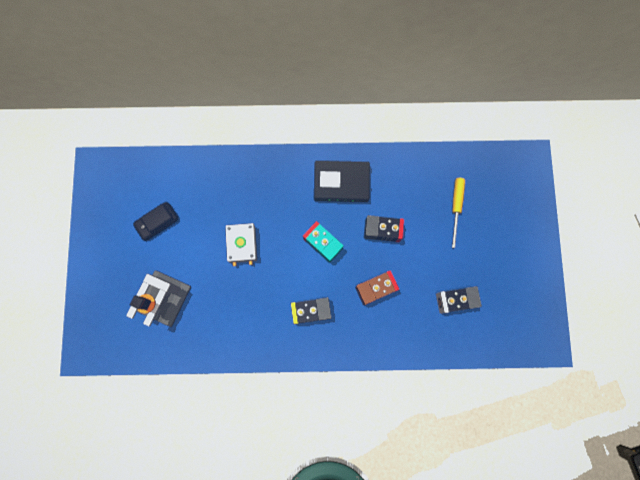

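View pics/side1.png

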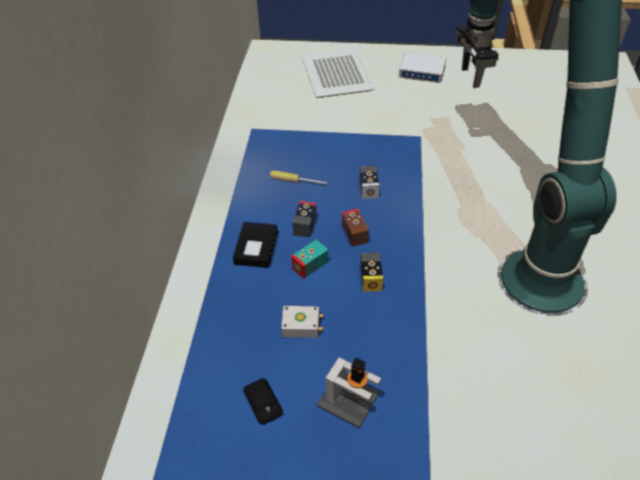

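Top view: red module (384,228), cap right. Yellow (311,311), cap left. White (460,300), cap left. The reference block is at (240,243) and the rest with the probe at (147,300). Brown (377,288) and turquoise (323,241) are look-alikes. The side view agrees.

```bash
cat >> h.py <<'E'
def rect(P,lo,hi,cen,r):
    m=(P[...,2]>lo)&(P[...,2]<hi)&(np.hypot(P[...,0]-cen[0],P[...,1]-cen[1])<r)
    q=P[m]; (c,s,a)=cv2.minAreaRect((q[:,:2]*1000).astype(np.float32))
    return m,np.array(c),np.array(s),a,np.median(q[:,2])*1000
E
python3 - <<'E'
from h import *
P=np.load("top1.npy"); I=cv2.imread("pics/top1.png")
print("bench z",np.median(P[330:360,100:500,2]))
for n,(u,v) in dict(red=(384,228),yellow=(311,311),white=(460,300)).items():
    m,c,s,a,z=rect(P,.042,.06,P[v,u],.07)
    b=cv2.boxPoints(((c[0],c[1]),(s[0],s[1]),a)); 
    # cap direction: coloured/bright pixels
    px=I[m].astype(int); q=P[m][:,:2]*1000
    cap=(px.max(1)>110)&((px.max(1)-px.min(1)>80) if n!="white" else (px.min(1)>140))
    base=(px.max(1)<110)&(px.min(1)>50)
    print(n,c.round(1),s.round(1),round(a,1),"z",z.round(1),"cap mean",q[cap].mean(0).round(1),cap.sum(),"grey",q[base].mean(0).round(1),base.sum(), "area n",m.sum())
m,c,s,a,z=rect(P,.034,.046,P[243,240],.08); print("ref",c,s,a,z)
c0=P[300,147]
print("seed",c0)
for lo,hi in((.09,.107),(.1065,.114),(.114,.125),(.165,.19)):
    m,c,s,a,z=rect(P,lo,hi,c0,.09); print(lo,c.round(1),s.round(1),round(a,1),z.round(1),m.sum())
f=imaging.grab_frame("top")
for n in("red_mid","yellow_mid","white_mid","ref_pad","probe_grip","rest_seat","probe_collar","receiver","mouse","screwdriver"):
    print(n,[(np.round(d["at"],1),round(float(d["score"]),2),world(f,*d["at"]).round(3)) for d in imaging.pinpoint(n,"top")][:5])
cv2.imwrite("pics/crop1.png",cv2.resize(I[210:370,110:310],(800,640))[:600])
E
```

```text
bench z 0.0017845355177025857
red [ 653.9 -151.8] [90.5 51.2] 82.8 z 54.4 cap mean [ 652.6 -184.2] 99 grey [ 649.8 -156.1] 267 area n 741
yellow [455.1  31.2] [49.8 89.9] 7.4 z 54.7 cap mean [452.   66.4] 86 grey [452.1  38.5] 291 area n 762
white [ 475.3 -326. ] [49.4 91.4] 8.1 z 54.4 cap mean [ 470.3 -297.8] 140 grey [ 470.6 -314.1] 165 area n 779
ref [625.07617188 201.63005066] [91.02166748 70.67424774] 3.440350294113159 41.05651652822089
seed [0.47936543 0.39013695 0.14423079]
0.09 [484.7 399.2] [ 59.8 104.2] 63.8 104.9 80
0.1065 [483.7 398.9] [ 61.6 104.3] 65.2 111.0 565
0.114 [483.3 398.1] [ 56.6 102.3] 66.3 116.6 208
0.165 [474.7 402.8] [24.5 23.8] 64.6 176.2 141
red_mid [(array([376.8, 286. ]), 0.74, array([ 0.508, -0.127,  0.06 ])), (array([322. , 239.4]), 0.7, array([0.623, 0.001, 0.059])), (array([239.8, 243.2]), 0.66, array([0.62 , 0.202, 0.042])), (array([380.7, 226.4]), 0.56, array([ 0.651, -0.142,  0.065]))]
yellow_mid [(array([310.3, 308.5]), 0.56, array([0.458, 0.031, 0.059]))]
white_mid [(array([456.2, 301.5]), 0.93, array([ 0.468, -0.314,  0.058]))]
ref_pad [(array([240. , 243.7]), 0.58, array([0.618, 0.2  , 0.047]))]
probe_grip [(array([137.4, 299.4]), 0.87, array([0.479, 0.401, 0.174]))]
rest_seat [(array([148.2, 301.3]), 0.8, array([0.477, 0.391, 0.134]))]
probe_collar [(array([144.4, 300.9]), 0.81, array([0.476, 0.39 , 0.161]))]
receiver [(array([341.6, 181.6]), 0.95, array([ 0.775, -0.052,  0.03 ]))]
mouse [(array([158.3, 219.5]), 0.58, array([0.684, 0.405, 0.037])), (array([310.7, 307.2]), 0.27, array([0.461, 0.031, 0.056]))]
screwdriver [(array([454.5, 210.1]), 0.9, array([ 0.698, -0.335,  0.021]))]
```

View pics/crop1.png

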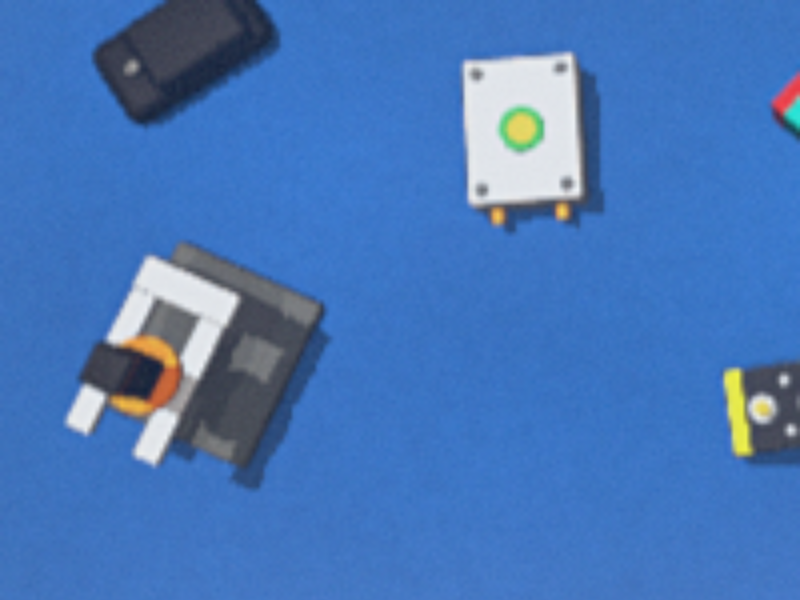

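Measured poses fit the given sizes: faces 90×50 mm at 54 mm height, handle 24 mm with its top at 176 mm. Cap directions are red −97.2°, yellow 97.4° and white 98.1°. I start with white, gripping it across its 50 mm sides near the cap.

>>> move_arm(steps=[[0.85,[29,32,0],8.2],[0.85,[29,32,0],8.2],[0.85,[29,32,0],8.2],[0.85,[29,32,0],8.2],[0.85,[29,32,0],8.2],[0.85,[29,32,0],8.2],[0.85,[29,32,0],8.2],[0.85,[29,32,0],8.2],[0.85,[29,32,0],8.2],[0.85,[29,32,0],8.2]], force=6)

```text
time_s: 1.65
tool_pos: [0.4711, -0.3033, 0.215]
tool_rot: [180.0, -0.0, 8.4]
wrist_force: [0.1, 0.7, 0.3]
grip_width: 0.0781
```

>>> move_arm(steps=[[0.85,[0.5,2,-35],0],[0.85,[0,0,-40],0],[0.85,[0,0,-40],0],[0.85,[0,0,-40],0],[0.85,[0,0,-30],0],[0.85,[0,0,-20],0],[0.4,[0,0,0],0],[0.4,[0,0,0],0],[0.4,[0,0,0],0],[0.4,[0,0,0],0]])

```text
time_s: 2.65
tool_pos: [0.4716, -0.3032, 0.0111]
tool_rot: [179.9, -0.1, 8.1]
wrist_force: [-0.3, 0.9, 1.6]
grip_width: 0.0502
```

>>> move_arm(steps=[[0.4,[0.8,-5.5,10.6],0],[0.4,[1,-7.1,9.6],0],[0.4,[1.2,-8.4,8.3],0],[0.4,[1.4,-9.7,6.9],0],[0.4,[1.5,-10.6,5.3],0],[0.4,[1.6,-11.3,3.6],0],[0.4,[1.7,-11.8,2.2],0],[0.4,[1.7,-11.9,0.5],0],[0.4,[1.7,-11.7,-1],0],[0.4,[1.6,-11.2,-2],0]])

```text
time_s: 3.65
tool_pos: [0.4848, -0.4028, 0.0532]
tool_rot: [-180.0, 0.0, 8.1]
wrist_force: [0.0, -0.1, -3.1]
grip_width: 0.0502
```

```bash
python3 - <<'E'
from h import *
print(manip.read_state()["tool_pos"])
f=imaging.grab_frame("side");u,v=proj(f,[.48,-.41,.05]).astype(int);print(u,v)
cv2.imwrite("pics/s2.png",cv2.resize(f["pixels"][max(0,v-60):v+60,u-80:u+80],(640,480)))
E
```

```text
[ 0.48477511 -0.40276703  0.05317757]
368 159
```

View pics/s2.png

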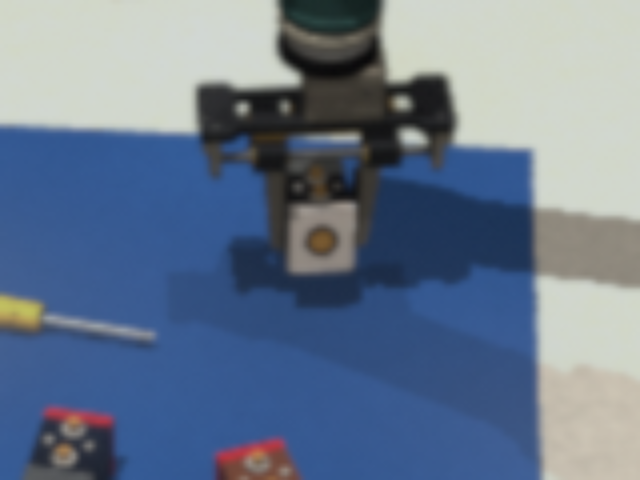

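White is still held nearly level, because at 6 N it did not pivot. I'll loosen the grip to 3 N so that the heavy base swings down.

>>> move_arm(steps=[[0.4,[0,0,3],0],[0.4,[0,0,0],0],[0.4,[0,0,0],0],[0.4,[0,0,0],0],[0.4,[0,0,0],0],[0.4,[0,0,0],0],[0.4,[0,0,0],0],[0.4,[0,0,0],0],[0.4,[0,0,0],0],[0.4,[0,0,0],0]], force=3)

```text
time_s: 4.7
tool_pos: [0.4849, -0.4017, 0.0568]
tool_rot: [180.0, -0.0, 8.1]
wrist_force: [-0.7, 1.8, 2.1]
grip_width: 0.0503
```

```bash
cat >> h.py <<'E'
def snap(cam,X,name,w=80):
    f=imaging.grab_frame(cam);u,v=proj(f,X).astype(int);h=w*3//4
    u0=min(max(u-w,0),640-2*w);v0=min(max(v-h,0),480-2*h)
    cv2.imwrite(f"pics/{name}.png",cv2.resize(f["pixels"][v0:v0+2*h,u0:u0+2*w],(640,480)))
    print("crop origin",u0,v0,"scale",640/2/w); return f
E
python3 - <<'E'
from h import *
s=manip.read_state();print(s["tool_pos"],s["wrist_force"],s["torque"])
f=snap("side",[.48,-.41,.05],"s3"); P=cloud(f)
m=(abs(P[...,0]-.485)<.045)&(abs(P[...,1]+.41)<.09)&(P[...,2]>.004)&(P[...,2]<.1)
px=f["pixels"].astype(int); wh=m&(px.min(-1)>140); q=P[wh]; print(wh.sum(),q.min(0),q.max(0),q.mean(0))
if wh.sum()>20: print("normal of cap", np.linalg.svd(q-q.mean(0),full_matrices=False)[2][2])
E
```

```text
[ 0.48492916 -0.40169745  0.05682313] [-0.68441685  1.82812668  2.13962307] [ 0.26377858  0.23068106 -0.04463868]
crop origin 288 99 scale 4.0
131 [ 0.45572608 -0.39846539  0.06401896] [ 0.50274272 -0.35791068  0.09711254] [ 0.47868456 -0.37604678  0.07885117]
normal of cap [ 0.11525509 -0.61918248 -0.77674276]
```

It swung about halfway: the cap normal is 39° from vertical and the base is on the bench. I'll follow the arc back over the base edge to finish.

>>> move_arm(steps=[[0.4,[0.8,-5.8,1.2],0],[0.4,[0.8,-5.8,1],0],[0.4,[0.9,-6.6,0.2],0],[0.4,[0.9,-6.6,0],0],[0.4,[0.9,-6.5,-0.9],0],[0.4,[0.9,-6.5,-1],0],[0.4,[0.9,-6.2,-1.5],0],[0.4,[0.9,-6.2,-1.5],0],[0.4,[0,0,0],0],[0.4,[0,0,0],0]])

```text
time_s: 5.75
tool_pos: [0.4913, -0.4518, 0.0535]
tool_rot: [-180.0, 0.1, 8.1]
wrist_force: [-0.8, 1.1, -3.0]
grip_width: 0.0502
```

```bash
python3 - <<'E'
from h import *
s=manip.read_state();print(s["tool_pos"],s["wrist_force"],s["torque"])
f=snap("side",[.49,-.45,.06],"s4"); P=cloud(f)
m=(abs(P[...,0]-.49)<.06)&(abs(P[...,1]+.44)<.09)&(P[...,2]>.004)&(P[...,2]<.1)
px=f["pixels"].astype(int); wh=m&(px.min(-1)>140); q=P[wh]; print(wh.sum(),q.min(0),q.max(0),q.mean(0))
E
```

```text
[ 0.49125521 -0.45183699  0.05351499] [-0.79523603  1.12914022 -2.98528814] [-0.09402403 -0.11473683  0.00324481]
crop origin 285 88 scale 4.0
73 [ 0.46165854 -0.45731979  0.08311865] [ 0.51133526 -0.40749915  0.09936058] [ 0.48568526 -0.42645116  0.0937112 ]
```

View pics/s4.png

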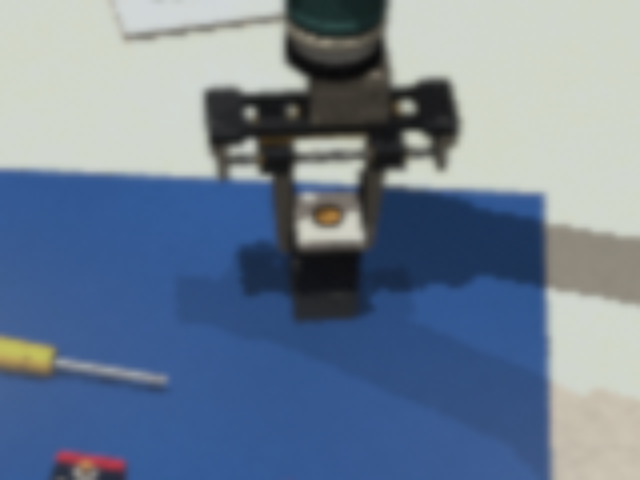

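White is almost upright, leaning about 10–15° and just off the bench. I'll lower it and let go.

>>> move_arm(steps=[[0.4,[0.6,-4,-1],0],[0.4,[0.6,-4,-1],0],[0.4,[0,0,-1.5],0],[0.4,[0,0,-1],0],[0.4,[0,0,0],0],[0.6,[0,0,0],0],[0.7,[0,0,0],0],[0.8,[0,0,0],0],[0.8,[0,0,0],0],[0.8,[0,0,0],0]])

```text
time_s: 6.8
tool_pos: [0.493, -0.4596, 0.0494]
tool_rot: [-180.0, 0.0, 8.1]
wrist_force: [0.5, -0.2, 0.1]
grip_width: 0.0735
```

>>> move_arm(steps=[[0.85,[0,0,10],0],[0.85,[0,0,30],0],[0.85,[0,0,40],0],[0.85,[0,0,40],0],[0.85,[0,0,35],0],[0.85,[25,40,0],-3],[0.85,[25,40,0],-3],[0.85,[25,40,0],-3],[0.85,[25,40,0],-3],[0.85,[25,40,0],-3]])

```text
time_s: 7.8
tool_pos: [0.6188, -0.2583, 0.2057]
tool_rot: [180.0, -0.1, -7.1]
wrist_force: [1.1, -0.1, -0.2]
grip_width: 0.078
```

```bash
python3 - <<'E'
from h import *
f=snap("top",[.49,-.46,.06],"t5"); P=cloud(f)
m,c,s,a,z=rect(P,.08,.1,[.49,-.46],.07); print("white top",c,s,a,z,m.sum(), P[m].std(0))
m,c,s,a,z=rect(P,.042,.06,[.653,-.151],.07);print("red",c,s,a,z)
m,c,s,a,z=rect(P,.042,.06,[.455,.031],.07);print("yel",c,s,a,z)
E
```

```text
crop origin 437 231 scale 4.0
white top [0. 0.] [0. 0.] 0.0 nan 0 [nan nan nan]
red [ 654.10272217 -151.66021729] [90.4417038  51.57418442] 83.21542358398438 54.34894231929559
yel [455.17803955  31.12462997] [49.69260788 90.07279968] 7.410948753356934 54.868710975935436
  return _methods._mean(a, axis=axis, dtype=dtype,
  ret = ret.dtype.type(ret / rcount)
  ret = _var(a, axis=axis, dtype=dtype, out=out, ddof=ddof,
  arrmean = um.true_divide(arrmean, div, out=arrmean,
  ret = um.true_divide(
```

View pics/t5.png

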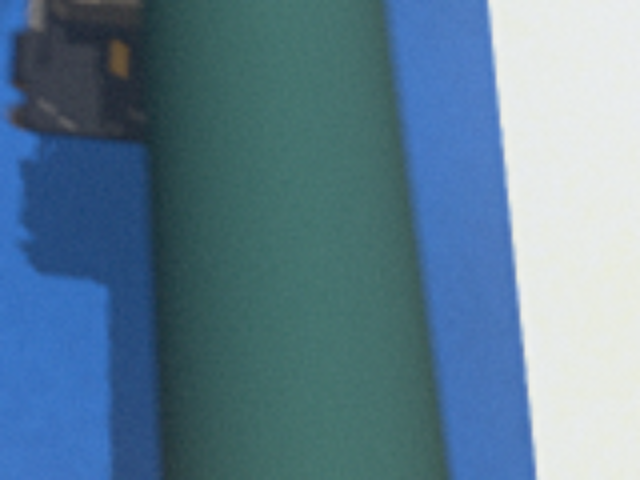

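White is hidden by the arm in this view (the picture shows only the green link), so I'll check it from the side later. Next is red: grip near its cap, lift it level, then let it swing down clear of its neighbours.

>>> move_arm(steps=[[0.85,[10.5,27,-20],0],[0.85,[10.5,27,-30],0],[0.85,[10.5,27,-36],0],[0.85,[0.5,0.5,-40],0],[0.85,[0,0,-40],0],[0.85,[0,0,-30],0],[0.4,[0,0,0],0],[0.4,[0,0,0],0],[0.4,[0,0,0],0],[0.4,[0,0,0],0]], force=6)

```text
time_s: 8.85
tool_pos: [0.6513, -0.179, 0.0112]
tool_rot: [180.0, -0.2, -6.9]
wrist_force: [-1.3, -0.0, 2.2]
grip_width: 0.0502
```

>>> move_arm(steps=[[0.4,[0,0,4],0],[0.4,[0,0,7],0],[0.4,[-2,0,7],0],[0.4,[-2,0,7],0],[0.4,[-2,0,7],0],[0.4,[-2,0,7],0],[0.4,[-2,0,6],0],[0.4,[-2,0,4],0],[0.4,[0,0,0],0],[0.4,[0,0,0],0]])

```text
time_s: 9.85
tool_pos: [0.6379, -0.1786, 0.0576]
tool_rot: [180.0, -0.0, -6.9]
wrist_force: [-1.4, -0.6, -0.9]
grip_width: 0.0501
```

>>> move_arm(steps=[[0.4,[0,0,0],0],[0.4,[0,0,0],0],[0.4,[0,0,0],0],[0.4,[0,0,0],0],[0.4,[0,0,0],0],[0.4,[0,0,0],0],[0.4,[0,0,0],0],[0.4,[0,0,0],0],[0.4,[0,0,0],0],[0.4,[0,0,0],0]], force=3)

```text
time_s: 10.85
tool_pos: [0.638, -0.1785, 0.0576]
tool_rot: [180.0, -0.0, -6.9]
wrist_force: [-1.4, 0.3, -0.5]
grip_width: 0.0502
```

```bash
python3 - <<'E'
from h import *
s=manip.read_state();print(s["tool_pos"],s["wrist_force"],s["torque"])
f=snap("side",[.62,-.3,.03],"s6",110); P=cloud(f)
I=f["pixels"].astype(int)
m=(abs(P[...,0]-.49)<.06)&(abs(P[...,1]+.455)<.07)&(P[...,2]>.08)&(P[...,2]<.1)&(I.min(-1)>120)
print("white cap",m.sum(),P[m].min(0),P[m].max(0),P[m].std(0))
m=(abs(P[...,0]-.64)<.06)&(abs(P[...,1]+.16)<.09)&(P[...,2]>.01)&(P[...,2]<.12)&(I[...,2]>I[...,1]+60)&(I[...,2]>I[...,0]+60)
print("red cap",m.sum(),P[m].min(0),P[m].max(0))
E
```

```text
[ 0.63801794 -0.17845707  0.05761912] [-1.41953455  0.3122112  -0.51380899] [-0.17089737  0.09043376 -0.01449187]
crop origin 210 103 scale 2.909090909090909
white cap 162 [ 0.46502307 -0.48801699  0.08305821] [ 0.51709984 -0.42217821  0.09966004] [0.01547466 0.01821526 0.00300429]
red cap 3 [ 0.63372924 -0.17839323  0.10391767] [ 0.65408081 -0.174214    0.10591247]
```

View pics/s6.png

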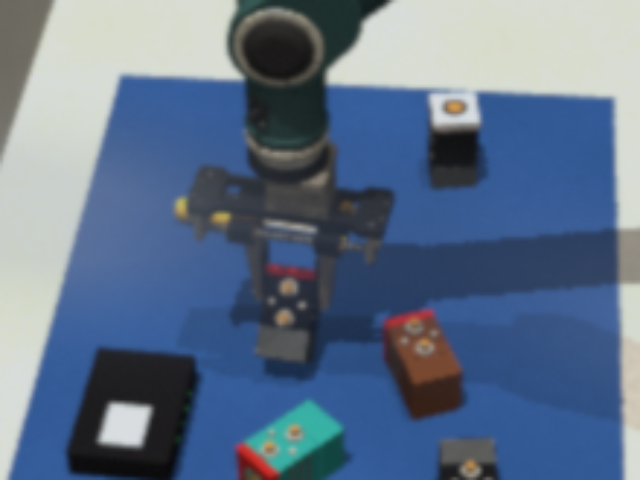

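White stands. Red has swung partly, with its base low. I'll measure its tilt from the socket face.

```bash
python3 - <<'E'
from h import *
f=imaging.grab_frame("side"); P=cloud(f)
# socket-face pixels: crop (270..310, 285..325)/2.909+origin
m=np.zeros((480,640),bool); m[103+94:103+121, 210+92:210+106]=1
q=P[m&(P[...,2]>.01)]
n=np.linalg.svd(q-np.median(q,0),full_matrices=False)[2][2]; print(n,np.degrees(np.arccos(abs(n[2]))))
for v in range(192,232,4): print(v,P[v,308].round(3),f["pixels"][v,308])
E
```

```text
[0.13190245 0.71140069 0.69029762] 46.34632705690137
192 [ 0.659 -0.303 -0.002] [142  90  59]
196 [ 0.642 -0.173  0.102] [61 48 99]
200 [ 0.641 -0.165  0.095] [100 133 163]
204 [ 0.641 -0.161  0.083] [68 61 59]
208 [ 0.641 -0.156  0.072] [86 83 83]
212 [ 0.64  -0.14   0.072] [ 85 112 138]
216 [ 0.64  -0.139  0.057] [84 81 79]
220 [ 0.639 -0.133  0.048] [88 87 85]
224 [ 0.638 -0.12   0.044] [88 88 86]
228 [ 0.642 -0.143  0.004] [75 46 26]
```

>>> move_arm(steps=[[0.4,[0.9,7.5,0],0],[0.4,[0.9,7.5,0.8],0],[0.4,[0.8,7,0.4],0],[0.4,[0.8,7,0],0],[0.4,[0.8,7,-0.5],0],[0.4,[0.8,7,-1],0],[0.4,[0.8,6.5,-1.5],0],[0.4,[0.8,6.5,-2],0],[0.4,[0.6,5,-1.5],0],[0.4,[0,0,-0.5],0]])

```text
time_s: 11.95
tool_pos: [0.6453, -0.116, 0.0516]
tool_rot: [-179.9, 0.0, -6.8]
wrist_force: [-0.4, 1.9, 1.7]
grip_width: 0.05
```

```bash
python3 - <<'E'
from h import *
s=manip.read_state();print(s["tool_pos"],s["wrist_force"],s["torque"])
f=snap("side",[.645,-.12,.05],"s7",60); P=cloud(f); I=f["pixels"].astype(int)
m=(abs(P[...,0]-.645)<.06)&(abs(P[...,1]+.11)<.09)&(P[...,2]>.01)&(P[...,2]<.12)&(I[...,2]>I[...,1]+50)&(I[...,2]>I[...,0]+50)
print("red cap",m.sum(),P[m].min(0),P[m].max(0))
E
```

```text
[ 0.64531284 -0.11595038  0.05156313] [-0.44306313  1.9083732   1.67093025] [0.4699152  0.04928579 0.0335732 ]
crop origin 245 177 scale 5.333333333333333
red cap 119 [ 0.62130292 -0.1491946   0.07861994] [ 0.66861945 -0.09595863  0.09794121]
```

View pics/s7.png

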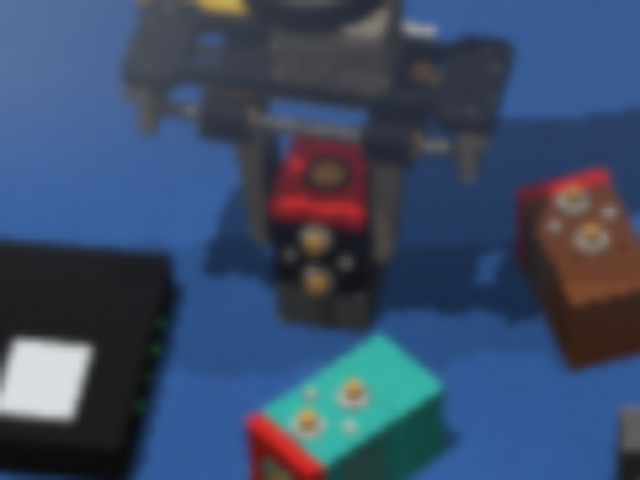

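Red is nearly upright with its base on the bench, so I release it and go on to yellow.

>>> move_arm(steps=[[0.4,[0.2,2,-0.5],0],[0.55,[0,0,0],0],[0.6,[0,0,0],0],[0.7,[0,0,0],0],[0.8,[0,0,0],0],[0.8,[0,0,0],0],[0.8,[0,0,15],0],[0.85,[0,0,40],0],[0.85,[0,0,45],0],[0.85,[0,0,45],0]])

```text
time_s: 13.0
tool_pos: [0.6452, -0.1153, 0.1989]
tool_rot: [-180.0, -0.0, -6.9]
wrist_force: [0.5, -0.3, -0.4]
grip_width: 0.0783
```

>>> move_arm(steps=[[0.85,[-21,19,0],1.6],[0.85,[-21,19,0],1.6],[0.85,[-21,19,0],1.6],[0.85,[-21,19,0],1.6],[0.85,[-21,19,0],1.6],[0.85,[-21,19,0],1.6],[0.85,[-21,19,0],1.6],[0.85,[-21,19,0],1.6],[0.85,[-21,18,0],1.6],[0.85,[-5,0,0],0]])

```text
time_s: 14.0
tool_pos: [0.4496, 0.0569, 0.1974]
tool_rot: [180.0, -0.0, 7.8]
wrist_force: [0.4, 0.1, -1.2]
grip_width: 0.0778
```

```bash
python3 - <<'E'
from h import *
s=manip.read_state();print(s["tool_pos"],s["tool_rot"])
f=imaging.grab_frame("side"); P=cloud(f); I=f["pixels"].astype(int)
m=(abs(P[...,0]-.645)<.06)&(abs(P[...,1]+.11)<.09)&(P[...,2]>.087)&(P[...,2]<.12)
print("red top",m.sum(),P[m].min(0),P[m].max(0))
q=P[m]; print(np.linalg.svd(q-q.mean(0),full_matrices=False)[2][2])
f=imaging.grab_frame("top"); P=cloud(f)
for cen in ([.645,-.115],[.493,-.455]):
    try: print(rect(P,.08,.1,cen,.07)[1:])
    except Exception as e: print("hidden")
E
```

```text
[0.44957752 0.05690642 0.197404  ] [ 1.79961091e+02 -4.47151627e-02  7.77708584e+00]
red top 264 [ 0.61560239 -0.16115214  0.08703367] [ 0.66975142 -0.09575582  0.10080037]
[ 0.02100693 -0.01743767  0.99962725]
(array([ 644.37780762, -125.4133606 ]), array([55.94008636, 50.97062683]), 83.2301025390625, np.float64(90.8481731830056))
(array([ 492.02102661, -451.47305298]), array([49.80526352, 56.95930481]), 8.306705474853516, np.float64(90.40698625829364))
```

Red (644,−125) and white (492,−451) now show upright 55×50 mm tops at 90 mm. Next I grip yellow.

>>> move_arm(steps=[[0.85,[2,0,-27],0],[0.85,[0,0,-40],0],[0.85,[0,0,-40],0],[0.85,[0,0,-40],0],[0.85,[0,0,-28],0],[0.85,[0,0,-12],0],[0.4,[0,0,0],0],[0.4,[0,0,0],0],[0.4,[0,0,0],0],[0.4,[0,0,0],0]], force=6)

```text
time_s: 15.1
tool_pos: [0.4537, 0.0544, 0.0105]
tool_rot: [180.0, -0.1, 7.4]
wrist_force: [-1.6, -0.7, 5.7]
grip_width: 0.05
```

>>> move_arm(steps=[[0.4,[0,0,4],0],[0.4,[0,0,7],0],[0.4,[0,0,7],0],[0.4,[0,0,7],0],[0.4,[0,0,7],0],[0.4,[0,0,7],0],[0.4,[0,0,6],0],[0.4,[0,0,3],0],[0.4,[0,0,0],0],[0.4,[0,0,0],0]])

```text
time_s: 16.1
tool_pos: [0.4535, 0.0546, 0.0573]
tool_rot: [180.0, -0.0, 7.5]
wrist_force: [0.1, -0.1, -1.1]
grip_width: 0.0501
```

>>> move_arm(steps=[[0.4,[0,0,0],0],[0.4,[0,0,0],0],[0.4,[0,0,0],0],[0.4,[0,0,0],0],[0.4,[0,0,0],0],[0.4,[0,0,0],0],[0.4,[0,0,0],0],[0.4,[0,0,0],0],[0.4,[0,0,0],0],[0.4,[0,0,0],0]], force=3)

```text
time_s: 17.1
tool_pos: [0.4534, 0.0546, 0.0573]
tool_rot: [-180.0, -0.0, 7.5]
wrist_force: [0.2, -0.8, -1.5]
grip_width: 0.0502
```

```bash
python3 - <<'E'
from h import *
s=manip.read_state();print(s["tool_pos"],s["wrist_force"],s["torque"])
f=snap("side",[.45,.05,.05],"s8",60); P=cloud(f); I=f["pixels"].astype(int)
m=(abs(P[...,0]-.45)<.06)&(abs(P[...,1]-.05)<.09)&(P[...,2]>.01)&(P[...,2]<.12)&(I[...,2]>I[...,0]+60)&(I[...,1]>I[...,0]+60)
q=P[m];print("yellow cap",m.sum(),q.min(0),q.max(0)); n=np.linalg.svd(q-q.mean(0),full_matrices=False)[2][2];print(n,np.degrees(np.arccos(abs(n[2]))))
E
```

```text
[0.45343836 0.05457051 0.05730482] [ 0.15466367 -0.76018061 -1.49669109] [-0.04735861 -0.18447224  0.00590361]
crop origin 312 228 scale 5.333333333333333
yellow cap 338 [0.4234414  0.04365551 0.05439217] [0.47535097 0.09515323 0.10773895]
[ 0.04911749 -0.66891235 -0.74171676] 42.12213714379178
```

View pics/s8.png

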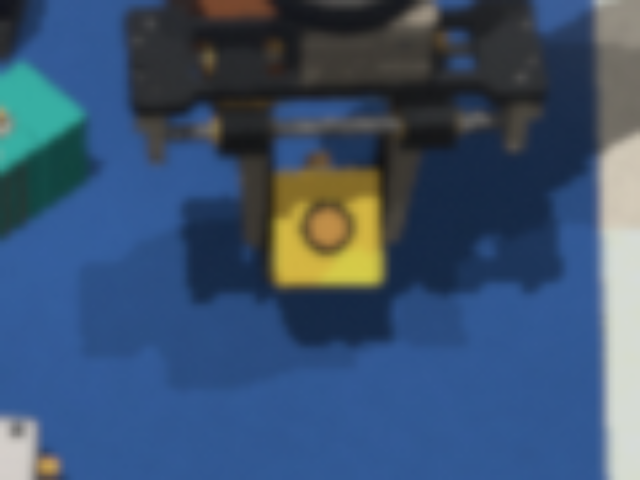

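Same state as red: tilt 42° from vertical. I'll finish it the same way, 4 mm lower.

>>> move_arm(steps=[[0.4,[0,0,-2],0],[0.4,[0.9,-7.5,-1],0],[0.4,[0.9,-7.5,0],0],[0.4,[0.9,-7.5,0],0],[0.4,[0.9,-7,-0.5],0],[0.4,[0.9,-7,-1],0],[0.4,[0.9,-7,-1],0],[0.4,[0.9,-6.5,-1.5],0],[0.4,[0.9,-6.5,-1.5],0],[0.4,[0.6,-5,-1],0]])

```text
time_s: 18.15
tool_pos: [0.4608, -0.0071, 0.0477]
tool_rot: [-180.0, 0.1, 7.5]
wrist_force: [-1.9, 2.3, 3.4]
grip_width: 0.0499
```

```bash
python3 - <<'E'
from h import *
s=manip.read_state();print(s["tool_pos"],s["wrist_force"],s["torque"])
f=imaging.grab_frame("side"); P=cloud(f); I=f["pixels"].astype(int)
m=(abs(P[...,0]-.45)<.06)&(abs(P[...,1]-.0)<.09)&(P[...,2]>.01)&(P[...,2]<.12)&(I[...,2]>I[...,0]+60)&(I[...,1]>I[...,0]+60)
q=P[m];print("yellow cap",m.sum(),q.min(0),q.max(0)); n=np.linalg.svd(q-q.mean(0),full_matrices=False)[2][2];print(n,np.degrees(np.arccos(abs(n[2]))))
E
```

```text
[ 0.46079107 -0.00709747  0.04770849] [-1.91851528  2.3025154   3.35986054] [ 0.49556867  0.21023688 -0.02728943]
yellow cap 181 [ 0.43105789 -0.02311495  0.08069178] [0.48093914 0.03446177 0.10080703]
[-0.01022669 -0.02252766  0.99969391] 1.417657225141418
```

Yellow is upright at 1.4°. I'll release it and go to the probe.

>>> move_arm(steps=[[0.5,[0,0,0],0],[0.6,[0,0,0],0],[0.7,[0,0,0],0],[0.8,[0,0,0],0],[0.8,[0,0,0],0],[0.8,[0,0,15],0],[0.8,[0,0,30],0],[0.8,[0,0,40],0],[0.8,[0,0,42],0],[0.8,[0,0,42],0]])

```text
time_s: 19.2
tool_pos: [0.4608, -0.0068, 0.2184]
tool_rot: [-180.0, 0.0, 7.5]
wrist_force: [1.1, -0.2, 0.6]
grip_width: 0.0737
```

>>> move_arm(steps=[[0.6,[1.4,41,0],-3.3],[0.6,[1.4,41,0],-3.3],[0.6,[1.4,41,0],-3.3],[0.6,[1.4,41,0],-3.3],[0.6,[1.4,41,0],-3.3],[0.6,[1.4,41,0],-3.3],[0.6,[1.4,41,0],-3.3],[0.6,[1.4,41,0],-3.3],[0.6,[1.4,41,0],-3.3],[0.6,[1.4,41,0],-3.3]])

```text
time_s: 20.2
tool_pos: [0.4751, 0.4045, 0.2166]
tool_rot: [180.0, -0.0, -25.7]
wrist_force: [1.2, 0.6, 0.2]
grip_width: 0.0553
```

```bash
python3 - <<'E'
from h import *
s=manip.read_state();print(s["tool_pos"],s["tool_rot"],s["wrist_force"])
f=imaging.grab_frame("top"); P=cloud(f)
for n,cen in dict(red=[.644,-.125],white=[.492,-.451],yellow=[.46,0]).items():
    try: print(n,rect(P,.08,.1,cen,.07)[1:])
    except Exception as e: print(n,"hidden")
f=imaging.grab_frame("side"); P=cloud(f); print("side handle",rect(P,.165,.185,[.475,.403],.04)[1:])
m=(np.hypot(P[...,0]-.475,P[...,1]-.403)<.04)&(P[...,2]>.168)&(P[...,2]<.19); print(P[m].mean(0),m.sum())
m,c,s,a,z=rect(np.load("side1.npy"),.170,.185,[.475,.403],.04); print("side1",c,s,a,z)
m,c,s,a,z=rect(np.load("top1.npy"),.170,.185,[.475,.403],.04); print("top1",c,s,a,z)
E
```

```text
[0.47507195 0.40451608 0.21656607] [ 1.79971935e+02 -1.42342732e-02 -2.56534558e+01] [1.15004824 0.56332497 0.16070334]
red (array([ 644.32415771, -125.41868591]), array([56.30871582, 50.57517624]), 83.44947052001953, np.float64(90.9282630124159))
white (array([ 492.07537842, -451.75244141]), array([49.80861664, 56.82897568]), 8.352046012878418, np.float64(90.498112278475))
yellow (array([458.75592041,   9.78370094]), array([49.94535446, 53.6779747 ]), 7.2939300537109375, np.float64(91.15378314739036))
side handle (array([473.25881958, 402.62756348]), array([26.15117073, 23.9269104 ]), 64.92430114746094, np.float64(176.6785335111211))
[0.47329817 0.40377557 0.17650442] 140
side1 [473.56787109 402.1902771 ] [25.89029503 24.57474709] 65.64483642578125 177.22450454123478
top1 [474.6444397  402.75003052] [24.56106186 23.46670914] 63.525901794433594 176.40089353492976
```

All three modules stand. Now I take the probe by its handle.

>>> move_arm(steps=[[0.6,[-1,-2,-15],0.2],[0.6,[0,0,-25],0],[0.6,[0,0,-25],0],[0.6,[0,0,-15],0],[0.6,[0,0,-4],0],[0.1,[0,0,0],0],[0.1,[0,0,0],0],[0.1,[0,0,0],0],[0.1,[0,0,0],0],[0.1,[0,0,0],0]], force=20)

```text
time_s: 21.3
tool_pos: [0.4743, 0.4016, 0.1337]
tool_rot: [-179.9, -0.0, -25.3]
wrist_force: [-0.9, -0.9, 2.8]
grip_width: 0.0239
```

>>> move_arm(steps=[[0.1,[0,0,5],0],[0.1,[0,0,10],0],[0.1,[0,0,20],0],[0.1,[0,0,25],0],[0.1,[0,0,25],0],[0.1,[0,0,20],0],[0.1,[15,-20,0],0],[0.1,[20,-27,0],0],[0.1,[20,-27,0],0],[0.1,[15,-20,0],0]])

```text
time_s: 22.3
tool_pos: [0.5457, 0.3047, 0.2384]
tool_rot: [180.0, -0.1, -25.4]
wrist_force: [-0.1, 0.3, -2.3]
grip_width: 0.024
```

```bash
python3 - <<'E'
from h import *
s=manip.read_state();t=s["tool_pos"];print(t,s["tool_rot"],s["wrist_force"])
for c in("top","side"):
    f=imaging.grab_frame(c); P=cloud(f); I=f["pixels"].astype(int)
    g=(I[...,1]>I[...,2]+40)&(I[...,1]>I[...,0]+40)&(np.hypot(P[...,0]-.625,P[...,1]-.2)<.05)&(P[...,2]>.03)
    e=cv2.boundingRect(g.astype(np.uint8)); u,v=e[0]+(e[2]-1)/2,e[1]+(e[3]-1)/2
    print(c,"ring",g.sum(),P[g].mean(0).round(4),"px",u,v,"handle-eye", [ (np.round(d["at"],1),round(d["score"],2)) for d in imaging.pinpoint("probe_tip",c)][:2],"expected tip px",proj(f,t-[0,0,.1027]).round(1))
    try: print("block",rect(P,.036,.046,[.625,.2],.07)[1:])
    except Exception: pass
f=snap("side",t-[0,0,.05],"s9",60)
E
```

```text
[0.5456537  0.30471658 0.23841572] [ 1.79975803e+02 -7.14648499e-02 -2.54181043e+01] [-0.1286109   0.27469622 -2.27837032]
top ring 51 [0.6235 0.2008 0.0417] px 240.0 242.0 handle-eye [] expected tip px [187.5 269.8]
block (array([624.80737305, 201.46841431]), array([91.21801758, 70.17881775]), 4.098036766052246, np.float64(41.13239282303477))
side ring 20 [0.6238 0.1988 0.0421] px 300.0 316.5 handle-eye [(array([253.9, 247.5]), 0.31)] expected tip px [327.4 333.1]
block (array([623.03662109, 200.20223999]), array([89.31161499, 73.69893646]), 4.400442600250244, np.float64(41.82359047684679))
crop origin 267 274 scale 5.333333333333333
```

View pics/s9.png

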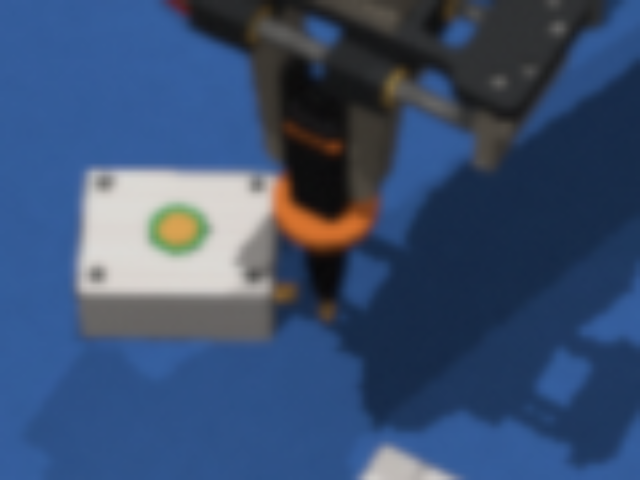

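The probe hangs straight. The tip shows at pixel (328,333.6), against the predicted (327.4,333.1). The ref pad is at about (624,201), so I go there.

>>> move_arm(steps=[[0.1,[20,-26,0],0],[0.1,[20,-26,0],0],[0.1,[20,-26,-10],0],[0.1,[18.3,-25.7,-20],0],[0.1,[0,0,-20],0],[0.1,[0,0,-20],0],[0.1,[0,0,-12],0],[0.1,[0,0,-4],0],[0.1,[0,0,0],0],[0.1,[0,0,0],0]])

```text
time_s: 23.55
tool_pos: [0.6228, 0.2043, 0.1529]
tool_rot: [-179.9, -0.1, -25.3]
wrist_force: [0.5, 0.2, -1.0]
grip_width: 0.0237
```

```bash
python3 - <<'E'
from h import *
s=manip.read_state();t=s["tool_pos"];print(t,s["tool_rot"],s["wrist_force"])
E
```

```text
[0.62284408 0.20427831 0.15288268] [-1.79927639e+02 -6.20827791e-02 -2.52664627e+01] [ 0.52223869  0.2435723  -1.04257766]
```

>>> move_arm(steps=[[0.1,[1,-3,-3],0],[0.1,[0,0,-3],0],[0.1,[0,0,-3],0],[0.1,[0,0,-2],0],[0.1,[0,0,-2],0],[0.1,[0,0,-2],0],[0.1,[0,0,0],0],[0.1,[0,0,0],0],[0.1,[0,0,0],0],[0.1,[0,0,0],0]])

```text
time_s: 24.55
tool_pos: [0.6237, 0.2002, 0.137]
tool_rot: [180.0, -0.0, -25.3]
wrist_force: [0.1, -1.3, 1.5]
grip_width: 0.0238
```

```bash
python3 - <<'E'
from h import *
s=manip.read_state();t=s["tool_pos"];print(t,s["wrist_force"])
f=snap("side",t-[0,0,.10],"s10",40); print(proj(f,t-[0,0,.1027]))
E
```

```text
[0.62365942 0.20019948 0.13696968] [ 0.06904603 -1.34820629  1.47490808]
crop origin 259 288 scale 8.0
[299.95794607 318.9737469 ]
```

View pics/s10.png

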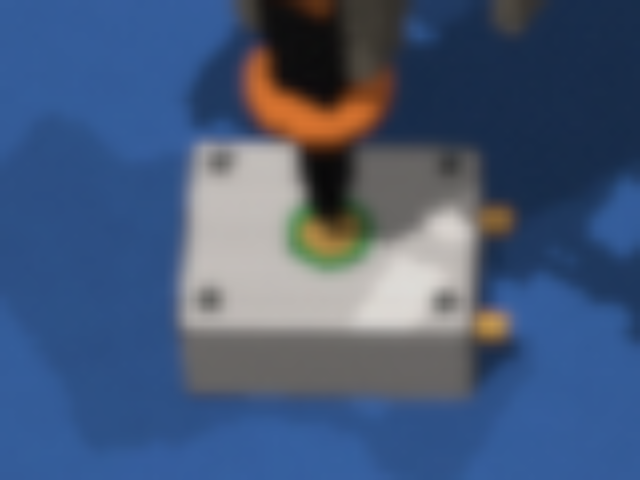

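The tip is on the pad centre, at crop (330,235), with the pin in about 5.7 mm. I'll hold briefly, rise, and go over to red.

>>> move_arm(steps=[[0.1,[0,0,0],0],[0.1,[0,0,0],0],[0.1,[0,0,5],0],[0.1,[0,0,15],0],[0.1,[0,0,20],0],[0.1,[0,0,20],0],[0.1,[0,0,20],0],[0.1,[0,0,12],0],[0.1,[0,0,0],0],[0.1,[0,0,0],0]])

```text
time_s: 25.6
tool_pos: [0.6231, 0.2003, 0.2285]
tool_rot: [180.0, 0.0, -25.3]
wrist_force: [-0.6, -0.6, -1.1]
grip_width: 0.0241
```

>>> move_arm(steps=[[0.1,[1,-20,0],0],[0.1,[2,-35,0],0],[0.1,[2,-38,0],0],[0.1,[2,-38,0],0],[0.1,[2,-38,0],0],[0.1,[2,-38,0],0],[0.1,[2,-35,0],0],[0.1,[2,-20,0],0],[0.1,[0,0,0],0],[0.1,[0,0,0],0]])

```text
time_s: 26.6
tool_pos: [0.6378, -0.0611, 0.2276]
tool_rot: [-180.0, 0.1, -25.3]
wrist_force: [0.3, 0.5, -2.4]
grip_width: 0.0242
```

```bash
cat >> h.py <<'E'
def mods():
    s=manip.read_state();print(s["time_s"],s["tool_pos"].round(4),s["tool_rot"].round(1),s["wrist_force"].round(1))
    cen=dict(red=[.644,-.125],yellow=[.459,.01],white=[.492,-.451])
    for c in("top","side"):
        f=imaging.grab_frame(c);P=cloud(f)
        for n,x in cen.items():
            try:
                m,ce,sz,a,z=rect(P,.085,.097,x,.1); print(c,n,ce.round(1),sz.round(1),round(a,1),z.round(1),m.sum())
            except Exception: print(c,n,"-")
E
python3 -c "
from h import *
mods()"
```

```text
26.6 [ 0.6378 -0.0611  0.2276] [-1.80e+02  1.00e-01 -2.53e+01] [ 0.3  0.5 -2.4]
top red [0. 0.] [0. 0.] 0.0 nan 0
top yellow [458.9   9.8] [50.3 53.7] 7.4 91.1 508
top white [ 491.9 -451.3] [49.6 56.6] 8.4 90.4 503
side red [ 642.3 -128.3] [63.3 50.8] 84.9 91.8 192
side yellow [457.    8.6] [50.5 60. ] 7.5 91.9 322
side white [ 490.8 -454. ] [50.4 67.3] 8.8 92.1 178
  return _methods._mean(a, axis=axis, dtype=dtype,
  ret = ret.dtype.type(ret / rcount)
```

Red has not moved. I go onto its pad.

>>> move_arm(steps=[[0.1,[2,-20,0],0],[0.1,[2,-25,0],0],[0.1,[2.2,-20,-8],0],[0.1,[0,0,-10],0],[0.1,[0,0,-6],0],[0.1,[0,0,0],0],[0.1,[0,0,0],0],[0.1,[0,0,0],0],[0.1,[0,0,0],0],[0.1,[0,0,0],0]])

```text
time_s: 27.7
tool_pos: [0.6449, -0.1264, 0.2052]
tool_rot: [-180.0, -0.0, -25.3]
wrist_force: [-1.2, -0.6, -1.1]
grip_width: 0.024
```

```bash
python3 - <<'E'
from h import *
s=manip.read_state();t=s["tool_pos"];print(t,s["wrist_force"])
f=snap("side",t-[0,0,.10],"s11",40); print(proj(f,t-[0,0,.1027]))
E
```

```text
[ 0.64489458 -0.1264341   0.20520744] [-1.242098   -0.64923917 -1.14079102]
crop origin 265 176 scale 8.0
[305.20966366 207.43763388]
```

View pics/s11.png

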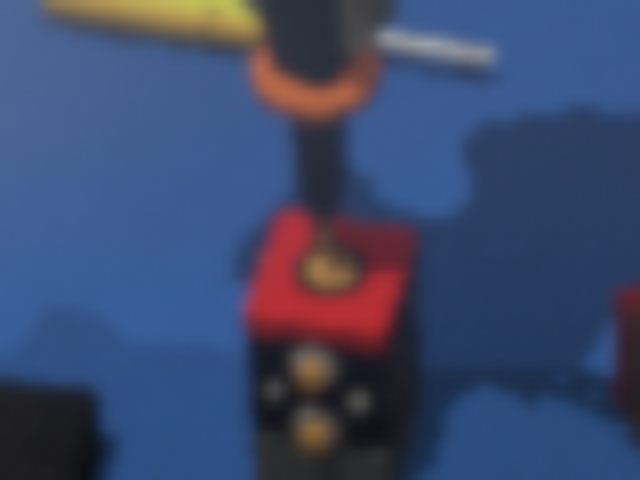

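The tip hovers 12 mm above red's pad, ring centre at crop (330,268), about 2 mm too far in +x. I'll correct that and press.

>>> move_arm(steps=[[0.1,[-2,-1,-4],0],[0.1,[0,0,-3],0],[0.1,[0,0,-3],0],[0.1,[0,0,-2.5],0],[0.1,[0,0,-2.5],0],[0.1,[0,0,-2.5],0],[0.1,[0,0,0],0],[0.1,[0,0,0],0],[0.1,[0,0,0],0],[0.1,[0,0,0],0]])

```text
time_s: 28.75
tool_pos: [0.6426, -0.1277, 0.1874]
tool_rot: [180.0, -0.0, -25.3]
wrist_force: [-2.2, 0.6, 0.6]
grip_width: 0.0238
```

>>> move_arm(steps=[[0.1,[0,0,0],0],[0.1,[0,0,0],0],[0.1,[0,0,4],0],[0.1,[0,0,10],0],[0.1,[0,0,15],0],[0.1,[0,0,10],0],[0.1,[-15,10,2],0],[0.1,[-20,15,0],0],[0.1,[-20,15,0],0],[0.1,[-20,15,0],0]])

```text
time_s: 29.75
tool_pos: [0.5673, -0.072, 0.2294]
tool_rot: [-180.0, -0.1, -25.3]
wrist_force: [-0.0, -0.3, -1.4]
grip_width: 0.0235
```

```bash
python3 -W ignore -c "
from h import *
mods()"
```

```text
29.75 [ 0.5673 -0.072   0.2294] [-1.80e+02 -1.00e-01 -2.53e+01] [-0.  -0.3 -1.4]
top red [0. 0.] [0. 0.] 0.0 nan 0
top yellow [458.9   9.8] [50.1 53.8] 7.5 91.0 506
top white [ 492.  -451.6] [49.6 56.5] 8.3 90.5 505
side red [ 642.6 -127.8] [58.9 51.4] 83.7 92.4 265
side yellow [457.3   8.2] [50.2 61. ] 6.6 92.1 316
side white [ 490.8 -451.9] [49.8 61.4] 8.7 92.2 177
```

Red was pressed: pin in about 5.3 mm, force up 2 N. On to yellow at (458.8, 9.5).

>>> move_arm(steps=[[0.1,[-18,13.5,0],0],[0.1,[-20,15,0],0],[0.1,[-20,15,0],0],[0.1,[-20,15,0],0],[0.1,[-20,15,0],0],[0.1,[-10.5,8,-6],0],[0.1,[0,0,-10],0],[0.1,[0,0,-8],0],[0.1,[0,0,0],0],[0.1,[0,0,0],0]])

```text
time_s: 30.85
tool_pos: [0.4597, 0.0083, 0.2038]
tool_rot: [-180.0, 0.1, -25.4]
wrist_force: [0.1, 1.0, -1.5]
grip_width: 0.0242
```

```bash
python3 - <<'E'
from h import *
s=manip.read_state();t=s["tool_pos"];print(t,s["wrist_force"])
f=snap("side",t-[0,0,.10],"s12",40); print(proj(f,t-[0,0,.1027]))
E
```

```text
[0.45972717 0.00834761 0.20379135] [ 0.0574531   0.98889909 -1.52518351]
crop origin 330 217 scale 8.0
[370.34127399 247.89741875]
```

View pics/s12.png

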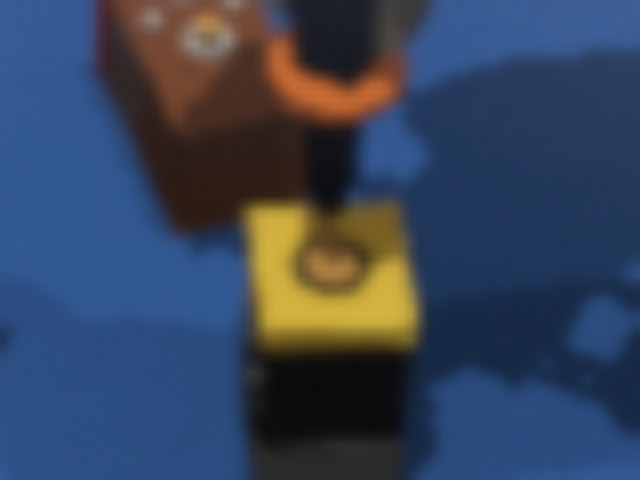

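The tip is over the yellow pad, ring centre at crop (331,263), within about 2 mm. Pressing.

>>> move_arm(steps=[[0.1,[-1,0,-4],0],[0.1,[0,0,-3],0],[0.1,[0,0,-2.5],0],[0.1,[0,0,-2.5],0],[0.1,[0,0,-2],0],[0.1,[0,0,-2],0],[0.1,[0,0,0],0],[0.1,[0,0,0],0],[0.1,[0,0,0],0],[0.1,[0,0,0],0]])

```text
time_s: 31.9
tool_pos: [0.4582, 0.0088, 0.1884]
tool_rot: [180.0, -0.0, -25.3]
wrist_force: [-0.1, 0.1, 0.2]
grip_width: 0.0237
```

>>> move_arm(steps=[[0.1,[0,0,0],0],[0.1,[0,0,0],0],[0.1,[0,0,4],0],[0.1,[0,0,10],0],[0.1,[0,0,15],0],[0.1,[0,0,12],0],[0.1,[0,-15,0],0],[0.1,[2,-30,0],0],[0.1,[2,-30,0],0],[0.1,[2,-25,0],0]])

```text
time_s: 32.9
tool_pos: [0.4643, -0.0928, 0.2301]
tool_rot: [180.0, -0.1, -25.4]
wrist_force: [0.2, 0.9, -1.3]
grip_width: 0.0234
```

>>> move_arm(steps=[[0.1,[3,-25,0],0],[0.1,[4,-32,0],0],[0.1,[4,-32,0],0],[0.1,[4,-32,0],0],[0.1,[3,-32,0],0],[0.1,[3,-32,0],0],[0.1,[2,-32,0],0],[0.1,[2,-32,0],0],[0.1,[0,-20,0],0],[0.1,[0,0,0],0]])

```text
time_s: 33.9
tool_pos: [0.4881, -0.3634, 0.2291]
tool_rot: [179.9, 0.0, -25.6]
wrist_force: [0.4, 0.1, -1.1]
grip_width: 0.0239
```

```bash
python3 -W ignore -c "
from h import *
mods()"
```

```text
33.9 [ 0.4881 -0.3634  0.2291] [179.9   0.  -25.6] [ 0.4  0.1 -1.1]
top red [ 644.  -125.8] [54.1 50.9] 82.1 90.8 477
top yellow [458.7   9.8] [49.8 53.8] 7.8 91.1 507
top white [0. 0.] [0. 0.] 0.0 nan 0
side red [ 643.5 -127.9] [67.3 51.3] 86.0 91.9 260
side yellow [457.5   6.6] [50.8 61.6] 9.1 92.1 314
side white [ 490.7 -452.9] [49.9 63.7] 4.8 92.2 138
```

Yellow was pressed, pin in about 4.3 mm. On to white at (492, −451.5).

>>> move_arm(steps=[[0.1,[1,-18,0],0],[0.1,[1,-25,0],0],[0.1,[1,-25,0],0],[0.1,[1,-20,-4],0],[0.1,[0,0,-10],0],[0.1,[0,0,-10],0],[0.1,[0,0,0],0],[0.1,[0,0,0],0],[0.1,[0,0,0],0],[0.1,[0,0,0],0]])

```text
time_s: 35.0
tool_pos: [0.4936, -0.4479, 0.206]
tool_rot: [180.0, -0.1, -25.3]
wrist_force: [0.6, 0.2, -1.5]
grip_width: 0.0236
```

```bash
python3 - <<'E'
from h import *
s=manip.read_state();t=s["tool_pos"];print(t,s["wrist_force"])
f=snap("side",t-[0,0,.10],"s13",40); print(proj(f,t-[0,0,.1027]))
E
```

```text
[ 0.49363865 -0.44785911  0.20601663] [ 0.59896855  0.21510075 -1.45611733]
crop origin 325 107 scale 8.0
[365.1471984  138.05448561]
```

View pics/s13.png

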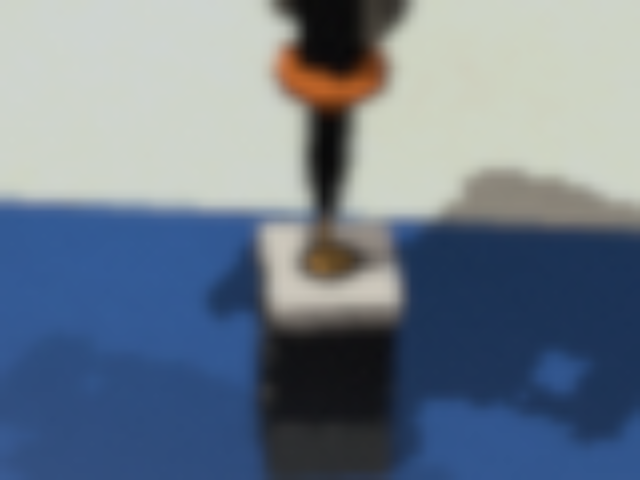

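The tip is about 13 mm above white and 4–5 mm too far in +y; the pad is at crop (327,258). I'll correct and press.

>>> move_arm(steps=[[0.1,[-1,-4.5,-3],0],[0.1,[0,0,-4],0],[0.1,[0,0,-3],0],[0.1,[0,0,-3],0],[0.1,[0,0,-2.5],0],[0.1,[0,0,-2.5],0],[0.1,[0,0,0],0],[0.1,[0,0,0],0],[0.1,[0,0,0],0],[0.1,[0,0,0],0]])

```text
time_s: 36.05
tool_pos: [0.4922, -0.4526, 0.1874]
tool_rot: [180.0, 0.0, -25.3]
wrist_force: [-0.7, 0.0, -0.6]
grip_width: 0.0237
```

```bash
python3 - <<'E'
from h import *
s=manip.read_state();t=s["tool_pos"];print(t,s["wrist_force"])
f=snap("side",t-[0,0,.10],"s14",40)
E
```

```text
[ 0.49215102 -0.45263544  0.18744117] [-0.66441422  0.00381214 -0.55440226]
crop origin 325 111 scale 8.0
```

View pics/s14.png

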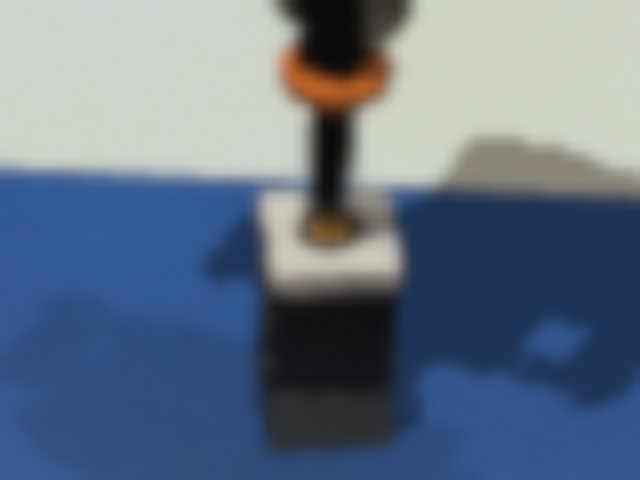

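The pin is pressed into white's pad centre, at crop (330,230). I'll press 1.5 mm more to be sure, then rise and carry the probe back.

>>> move_arm(steps=[[0.1,[0,0,-1.5],0],[0.1,[0,0,0],0],[0.1,[0,0,0],0],[0.1,[0,0,0],0],[0.1,[0,0,6],0],[0.1,[0,0,12],0],[0.1,[0,0,18],0],[0.1,[0,0,12],0],[0.1,[0,15,0],0],[0.1,[0,30,0],0]])

```text
time_s: 37.1
tool_pos: [0.4914, -0.4085, 0.2336]
tool_rot: [180.0, -0.0, -25.5]
wrist_force: [0.5, 1.5, -2.0]
grip_width: 0.0239
```

>>> move_arm(steps=[[0.1,[0,37,0],0],[0.1,[0,37,0],0],[0.1,[0,37,0],0],[0.1,[0,37,0],0],[0.1,[0,37,0],0],[0.1,[0,37,0],0],[0.1,[0,37,0],0],[0.1,[0,37,0],0],[0.1,[0,37,0],0],[0.1,[0,37,0],0]])

```text
time_s: 38.1
tool_pos: [0.4909, -0.0352, 0.2335]
tool_rot: [180.0, 0.0, -25.3]
wrist_force: [0.6, -0.2, -1.3]
grip_width: 0.0237
```

>>> move_arm(steps=[[0.1,[-1.8,37,0],0],[0.1,[-1.8,37,0],0],[0.1,[-1.8,37,0],0],[0.1,[-1.8,37,0],0],[0.1,[-1.8,37,0],0],[0.1,[-1.8,37,0],0],[0.1,[-1.8,37,0],0],[0.1,[-1.8,37,0],0],[0.1,[-1.8,37,0],0],[0.1,[-1.8,30,0],0]])

```text
time_s: 39.1
tool_pos: [0.4721, 0.3279, 0.2334]
tool_rot: [180.0, 0.0, -25.2]
wrist_force: [-0.1, -0.6, -1.1]
grip_width: 0.0238
```

```bash
python3 -W ignore -c "
from h import *
mods()"
```

```text
39.1 [0.4721 0.3279 0.2334] [180.    0.  -25.2] [-0.1 -0.6 -1.1]
top red [ 644.  -126.2] [54.3 50.3] 82.6 90.8 478
top yellow [458.7   9.7] [49.9 53.8] 7.3 91.2 502
top white [ 491.8 -450.9] [49.6 56.6] 8.3 90.5 507
side red [ 641.9 -129. ] [61.7 51.5] 86.2 92.1 267
side yellow [0. 0.] [0. 0.] 0.0 nan 0
side white [ 491.  -450.7] [48.8 67.2] 7.1 92.9 183
```

>>> move_arm(steps=[[0.1,[1,25,0],0],[0.1,[1,25,0],0],[0.1,[0.2,15,0],0],[0.1,[0,8.7,0],0],[0.1,[0,0,0],0],[0.1,[0,0,0],0],[0.1,[0,0,0],0],[0.1,[0,0,0],0],[0.1,[0,0,0],0],[0.1,[0,0,0],0]])

```text
time_s: 40.2
tool_pos: [0.4766, 0.3987, 0.2339]
tool_rot: [180.0, -0.0, -25.3]
wrist_force: [-1.0, 0.3, -1.5]
grip_width: 0.0239
```

>>> move_arm(steps=[[0.1,[-2,2.5,-10],0],[0.1,[0,0,-15],0],[0.1,[0,0,-15],0],[0.1,[0,0,0],0],[0.1,[0,0,0],0],[0.1,[0,0,0],0],[0.1,[0,0,0],0],[0.1,[0,0,0],0],[0.1,[0,0,0],0],[0.1,[0,0,0],0]])

```text
time_s: 41.2
tool_pos: [0.4745, 0.4015, 0.194]
tool_rot: [-180.0, -0.0, -25.3]
wrist_force: [-0.2, 0.5, -1.3]
grip_width: 0.0239
```

Aligned with the grasp position (474.3, 401.6). I lower it straight in.

>>> move_arm(steps=[[0.1,[0,0,-12],0],[0.1,[0,0,-15],0],[0.1,[0,0,-12],0],[0.1,[0,0,-8],0],[0.1,[0,0,-5],0],[0.1,[0,0,-4],0],[0.1,[0,0,-2],0],[0.1,[0,0,-1.5],0],[0.1,[0,0,-0.5],0],[0.1,[0,0,0],0]])

```text
time_s: 42.2
tool_pos: [0.4745, 0.4016, 0.134]
tool_rot: [-180.0, -0.0, -25.3]
wrist_force: [0.0, -0.5, -1.0]
grip_width: 0.024
```

>>> move_arm(steps=[[0.1,[0,0,-0.5],0],[0.1,[0,0,-0.5],0],[0.3,[0,0,0],0],[0.5,[0,0,0],0],[0.5,[0,0,0],0],[0.5,[0,0,0],0],[0.5,[0,0,10],0],[0.5,[0,0,25],0],[0.5,[0,0,35],0],[0.5,[0,0,35],0]])

```text
time_s: 43.2
tool_pos: [0.4741, 0.4015, 0.2394]
tool_rot: [180.0, 0.0, -25.3]
wrist_force: [0.1, 0.5, -0.4]
grip_width: 0.0462
```

>>> move_arm(steps=[[0.5,[0,-20,10],0],[0.5,[0,-35,0],0],[0.5,[0,-35,0],0],[0.5,[0,-35,0],0],[0.5,[0,-35,0],0],[0.5,[0,-20,0],0],[0.5,[0,0,0],0],[0.5,[0,0,0],0],[0.5,[0,0,0],0],[0.5,[0,0,0],0]])

```text
time_s: 44.2
tool_pos: [0.4741, 0.2231, 0.2479]
tool_rot: [-180.0, 0.0, -25.2]
wrist_force: [0.4, 0.6, -0.9]
grip_width: 0.046
```

```bash
python3 -W ignore - <<'E'
from h import *
mods()
f=imaging.grab_frame("top");P=cloud(f);print("handle",rect(P,.165,.19,[.475,.403],.05)[1:])
for n in("receiver","mouse","screwdriver"): print(n,[world(f,*d["at"]).round(3) for d in imaging.pinpoint(n,"top")][:1])
f=imaging.grab_frame("side"); cv2.imwrite("pics/end.png",f["pixels"])
E
```

```text
44.2 [0.4741 0.2231 0.2479] [-180.     0.   -25.2] [ 0.4  0.6 -0.9]
top red [ 644.1 -126.3] [53.8 50.8] 82.9 90.9 479
top yellow [458.9   9.9] [50.1 53.5] 7.3 91.1 507
top white [ 492.  -451.6] [50.  56.9] 7.7 90.4 502
side red [ 642.4 -126. ] [66.6 50. ] 84.9 92.3 270
side yellow [466.9  10.5] [30.3 53. ] 6.6 91.8 101
side white [0. 0.] [0. 0.] 0.0 nan 0
handle (array([470.33670044, 414.71276855]), array([6.98185253, 2.27266812]), 19.06330108642578, np.float64(177.14918119564922))
receiver [array([ 0.773, -0.052,  0.032])]
mouse [array([0.685, 0.409, 0.035])]
screwdriver [array([ 0.695, -0.343,  0.023])]
```

View pics/end.png

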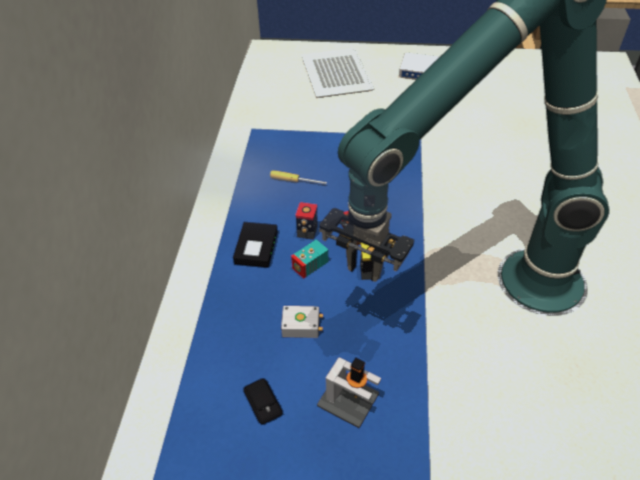

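The probe hangs in its rest at (357,370), as it did at the start. Red stands at (306,220), the bystanders have not moved and the gripper is clear. I'll compare the handle numerically with the start picture and hand in.

```bash
python3 -W ignore - <<'E'
from h import *
f=imaging.grab_frame("side");print("handle side",rect(cloud(f),.17,.185,[.475,.403],.04)[1:],"(start: 473.6,402.2 z177.2)")
print(manip.hand_in())
E
```

```text
handle side (array([474.52023315, 401.74328613]), array([25.23360634, 25.2432251 ]), 63.5169792175293, np.float64(176.79456711332534)) (start: 473.6,402.2 z177.2)
the job is handed in; nothing more can be done
None
```

I stood all three modules (red, yellow and white) upright, touched the probe to each pad in the required order, hung the probe back in its rest and handed the job in. The simulated clock read about 44 s; handing in gives no verdict.

- **Touches:** the order was reference pad, red, yellow, white. From the tool height, the pin went in about 5.7, 5.3, 4.3 and 6.8 mm, each for at least 0.4 s. The close pictures showed the tip on or within a few millimetres of each pad centre.
- **Force readings:** the wrist force rose by roughly 1.5–3.5 N on the first three pads. On white the rise was only about 1 N, within the noise, so I pressed 1.5 mm deeper and held. I took no force reading after that, so the white touch rests on the tool height and the picture.
- **Modules at the end:** the top camera shows all three tops level at 90–91 mm with upright outlines. They are at red (644, −126), yellow (459, 10) and white (492, −452) mm. In the last side view the arm hid white and part of yellow.
- **Probe at the end:** the side camera puts the handle within about 1 mm of its starting position, with its top at the same height. The last top-camera handle measurement was no use, because the arm covered it.
- **Bystanders:** the receiver box, mouse and screwdriver measured within 9 mm of where they started, which is about the accuracy of that measurement. I saw no module get knocked aside during the run.

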